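Shift the clamped plaster mould to the other station

ROBOT

A 6-joint arm with a two-finger parallel gripper is mounted at the origin on the work surface. World frame = base frame: x ahead of the robot, y to its left, z up, the work surface at z = 0. Lengths are in mm, angles in rad, forces in N, time in s.
With the tool pointing down it reaches from about 275 to 750 mm from the base axis. Payload 10.2 kg.
Tool frame: the origin (TCP) lies midway between the tips of the shut fingers; the grasp point (between the pads) lies 19 mm behind it; z points along the fingers, y is the line along which they close (so a half turn about z gives the same grasp; the last joint's range is limited). The gripper opens to 85 mm and grips with 20 to 120 N. Pads are 22 mm wide; open, the fingers measure 114 mm over their backs; the gripper's body (76 mm by 85 mm) begins 54 mm behind the grasp point. The pads swing forward as they close: fully open they stand 13 mm farther back than shut.
Start: joints at [1.082, 0.313, 1.498, -0, 1.331, -0.223], TCP at [137.92, 506.566, 231.294] pointing down, gripper open.
Joint ranges: [-2.94, 2.94], [-0.97, 2.17], [0.19, 2.56], [-1.23, 4.37], [0.02, 3.11], [-2.88, 2.88]. Speed limits (rad/s): [2.39, 2.39, 3.01, 3.14, 3.14, 3.14].

INTERFACE

Orientations are given as a unit quaternion [w, x, y, z].
In Python, from rig import ctrl gives the robot as it stands.
- The arm moves only by the tool arm_command, never from a script. Its argument "increments" is a list of rows, each an object with "dr": the turn, a rotation vector about the tool's x, y, z in units of pi/4 rad (1.0 is pi/4 rad), a list of three; "offset": the shift along the tool's x, y, z in units of 120 mm (1.0 is 120 mm), a list of three; "hand": the opening, from -1 (shut) to 1 (fully open). A call has 1 to 8 rows; each row shifts and turns the commanded pose from where the row before left it, along the tool's axes as they then stand; what a row does not reach is not made up. A row lasts 1/10 s, in which the tool goes at most 50 mm and 8.59 degrees, less where a joint would pass 70% of its speed; a pose out of reach is approached as far as the arm can. A call with a number of a shift or a turn outside -1 to 1 is refused whole. A call with a gripper value outside its range is refused whole. The fingers move at their own pace and stop on an object; "grip_force" is the grip in N (left out, the last holds). Time passes only in rows, so rows that do not move let the fingers close. It gives the time, the measured TCP pose, the force, the opening and the grip force at its end, in the units of the state.
- ctrl.sense(): the state, without advancing time (a new reading comes with each control period).
- ctrl.capture(name): name is "scene" or "top" or "wrist"; returns the picture (420x560x3 uint8, red, green, blue); there is no depth.
- ctrl.camera_info(name): a dict with "K" (3x3 intrinsics, pixels), "dist" ([k1, k2, p1, p2, k3] as OpenCV has them; the pictures are not rectified), "R" (3x3) and "t" (3): a world point X has camera coordinates R X + t. Camera axes: x right, y down, z forward; pixel columns grow to the right and rows downward; lengths in mm; the calibration is good to about 2 mm. A picture is of the moment at which its call begins: read the wrist's pose just before it. camera_info takes no time and is no camera call; for the wrist camera it gives the pose at the moment of the call.
- ctrl.finish_job(): hands the job in; it is judged then, once.
The state is a dict: "time_s": time; "joints": joint angles; "dq": joint speeds; "tau": joint torques, N m; "eef_pos": TCP position; "ee_rot": TCP orientation; "force": force on the tool from outside, world axes, zero at the start; "wrist_torque": the same for the moment, N m; "grip_width": opening from 0.0 (shut) to 1.0 (fully open); "grip_force": force on a finger pad.
Only numpy, scipy, OpenCV 4.12 (cv2) and the standard library are available. Lean on these libraries where they do the work, as an engineer would, in place of code of your own. Each camera call takes 0.05 s, during which the arm holds its last target. There are 200 camera calls.

TASK

The plaster mould sits on a sled at one end of the bench rail, held by a toggle clamp. Swing that clamp all the way back open and leave it open, then push the sled with the mould along the rail until it is fully home at the other station, and swing that station's clamp over centre so that it presses down on the mould. Keep the sled in its rail and the mould seated on it, and leave the pots and bottle around the jig where they stand.

Things in the scene. Friction and masses are not known exactly. Their poses are not given: they have to be found in the camera images.
- jig: fixed plywood board 220 x 400 x 18 mm, rail along its y axis: two guide strips 16 mm high, 113 mm apart inside, a steel stop 10 mm high across each end (inner face 176 mm from the middle), a spring ball in the near strip at each station. Origin on the table under the rail's middle; x points away from the robot, to the clamps. Stations lie 110 mm either side of the middle along y
- closed_clamp (a joint): toggle clamp that starts shut on the mould, rad. Lever: a rigid elbow of steel arm and black handle. 0 = clamped: arm level, its foot on the mould, handle upright. Grows as the handle goes back (jig +x) and the arm rises; 1.85 = fully open: arm leaning 16 deg back past upright, handle back and slightly down. A spring drives it to the nearer end, dead centre at 0.9
- closed_clamp_hinge (a point): hinge axis point of that clamp, on the clamp's mid plane, 88 mm to jig +x of the rail's middle line and 116 mm above the table; the axis runs along the rail (jig y). Two steel cheeks, 36 mm wide along jig x and 36 mm over their outsides, stand up to 14 mm above it
- closed_clamp_handle_tip (a point): free end of that clamp's handle, on its axis, 122 mm from the hinge; the handle is 18 mm thick from 40 mm out to the tip
- closed_clamp_arm_tip (a point): free end of that clamp's pressing arm, on its middle line, 105 mm from the hinge; the arm is a bar 16 mm wide (along jig y) and 12 mm thick
- closed_clamp_pad: round rubber foot (28 mm across) on a spindle under that clamp's arm, 88 mm out from the hinge; origin: middle of its pressing face, 30 mm off the arm's middle line; when open the foot points to the rail
- closed_clamp_nest (a point): station of that clamp: the point on the rail board where the sled's origin belongs when the sled is fully home there (1 mm short of the end stop, spring ball in the notch)
- open_clamp (a joint): toggle clamp that starts open, rad. Lever: a rigid elbow of steel arm and black handle. 0 = clamped: arm level, its foot on the mould, handle upright. Grows as the handle goes back (jig +x) and the arm rises; 1.85 = fully open: arm leaning 16 deg back past upright, handle back and slightly down. A spring drives it to the nearer end, dead centre at 0.9
- open_clamp_hinge (a point): hinge axis point of that clamp, on the clamp's mid plane, 88 mm to jig +x of the rail's middle line and 116 mm above the table; the axis runs along the rail (jig y). Two steel cheeks, 36 mm wide along jig x and 36 mm over their outsides, stand up to 14 mm above it
- open_clamp_handle_tip (a point): free end of that clamp's handle, on its axis, 122 mm from the hinge; the handle is 18 mm thick from 40 mm out to the tip
- open_clamp_arm_tip (a point): free end of that clamp's pressing arm, on its middle line, 105 mm from the hinge; the arm is a bar 16 mm wide (along jig y) and 12 mm thick
- open_clamp_pad: round rubber foot (28 mm across) on a spindle under that clamp's arm, 88 mm out from the hinge; origin: middle of its pressing face, 30 mm off the arm's middle line; when open the foot points to the rail
- open_clamp_nest (a point): station of that clamp: the point on the rail board where the sled's origin belongs when the sled is fully home there (1 mm short of the end stop, spring ball in the notch)
- sled: loose wooden sled 110 (jig x) x 130 (along the rail) x 16 mm; across each end stands an end board 90 mm wide, 12 mm thick, its top 52 mm above the sled's underside, flush with the sled's end. Origin: middle of its underside, 18 mm above the table; axes as the jig's. It and the mould weigh about 0.8 kg together; sliding takes 5 to 15 N
- mould: white two-part plaster mould, a block 94 x 100 x 44 mm with a 50 mm square, 8 mm thick plywood pressure pad on top (52 mm in all), lying loose in the sled with 3 mm play; its pad's top is 86 mm above the table. Origin: middle of its underside
- vase: bystander: bisque clay vase, 80 mm across, 150 mm tall, between the robot and the rail; origin under its middle
- bowl: bystander: small white bowl, 100 mm across, 50 mm high, beyond the rail between the two clamps; origin under its middle
- spray: bystander: white bottle, 60 mm across, 180 mm tall, beyond one end of the rail; origin under its middle
- mug: bystander: terracotta beaker, 76 mm across, 95 mm tall, beyond the other end of the rail; origin under its middle
Things that resemble listed ones, but are neither listed nor needed, are in the scene too. Several things have the shape of the sled; the one meant has the colours described above. What is shaped like the mould but purple is not meant.

How it is judged:
By the outcome, as a careful person would: the job done as asked, in the order asked, and still so for the second after the job is handed in, with the robot touching nothing.
It also fails if it takes over 54 s, if anything falls off the work surface, if the arm or the gripper's body presses on something with over 40 N, if the wrist force passes 120 N, or if a joint passes its speed limit or range.

## Working session

There is one attempt and no reset: what is moved stays moved. The work goes in short steps, Python scripts to look and compute and a tool call to move; the robot and the scene stay as the last step left them, time stands still between calls to the robot, and variables do not carry over. Pictures are saved under pics/ and viewed, at most 10 in all, crops included, and the job is handed in when it is done.

Besides the shell and the picture viewer there is one more tool, called after ">>>" as name(argument=value, ...), one argument or row to a line, values as JSON. arm_command: Moves the arm, as the interface text tells. Shifts and turns lie within -1 to 1; 1 stands for 120 mm of shift or pi/4 rad of turn. Its arguments: {"type":"object","properties":{"increments":{"type":"array"},"grip_force":{"type":"number"}},"required":["increments"]}

```bash
mkdir -p pics
python3 - <<'E'
from rig import ctrl
import cv2, numpy as np
s=ctrl.sense(); print({k:np.round(v,3).tolist() for k,v in s.items()})
for n in("scene","top"):
    im=ctrl.capture(n); cv2.imwrite(f"pics/{n}0.png",im[:,:,::-1]); c=ctrl.camera_info(n); print(n,{k:np.round(v,4).tolist() for k,v in c.items()})
E
```

```text
{'time_s': 0.0, 'joints': [1.082, 0.313, 1.498, -0.0, 1.331, -0.223], 'dq': [-0.0, 0.0, 0.0, 0.001, 0.001, 0.001], 'tau': [0.001, -41.228, -25.974, -0.0, 0.004, -0.0], 'eef_pos': [137.803, 506.31, 230.736], 'ee_rot': [-0.0, 0.133, 0.991, -0.001], 'force': [-0.388, 1.094, 0.447], 'wrist_torque': [-0.018, -0.017, 0.05], 'grip_force': 0.0, 'grip_width': 0.998}
scene {'K': [[432.7647, 0.0, 280.4679], [0.0, 432.7647, 219.7222], [0.0, 0.0, 1.0]], 'dist': [-0.0563, 0.0, 0.0, 0.0, 0.0], 'R': [[-0.4671, 0.884, 0.0161], [0.5528, 0.3062, -0.775], [-0.6901, -0.3531, -0.6317]], 't': [179.607, -192.0866, 1454.0628]}
top {'K': [[421.2312, 0.0, 276.027], [0.0, 421.2312, 212.3889], [0.0, 0.0, 1.0]], 'dist': [-0.0837, 0.0, 0.0, 0.0, 0.0], 'R': [[-0.0061, -1.0, 0.0031], [-0.9958, 0.0058, -0.0912], [0.0912, -0.0037, -0.9958]], 't': [62.0696, 560.5751, 1258.4103]}
```

View pics/scene0.png

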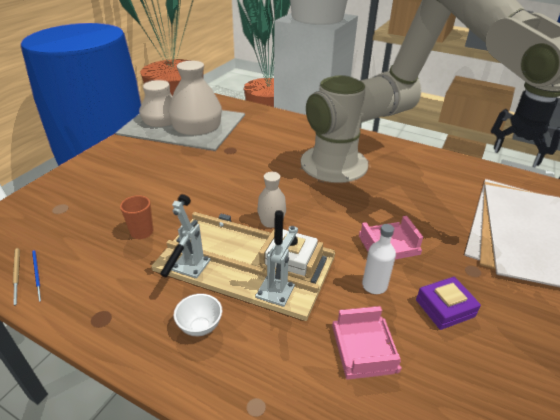

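View pics/top0.png

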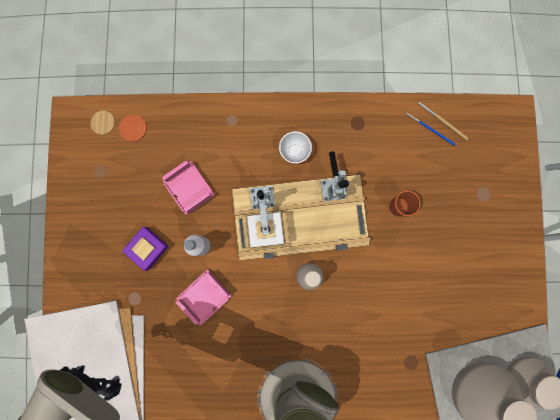

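The mould and sled are in the jig, at the left station in the top view (265,230). The lookalikes are two pink sleds at top (188,187) and (203,297), and a purple mould at (146,248). I choose the white mould on the wooden sled under the shut clamp, and check it with a close crop.

Run:
```python
import cv2
a=cv2.imread("pics/top0.png")[140:270,225:385]
cv2.imwrite("pics/c1.png",cv2.resize(a,None,fx=4.6,fy=4.6,interpolation=cv2.INTER_CUBIC))
a=cv2.imread("pics/scene0.png")[165:320,145:345]
cv2.imwrite("pics/c2.png",cv2.resize(a,None,fx=3.8,fy=3.8,interpolation=cv2.INTER_CUBIC))
```

```text
(no output)
```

View pics/c1.png

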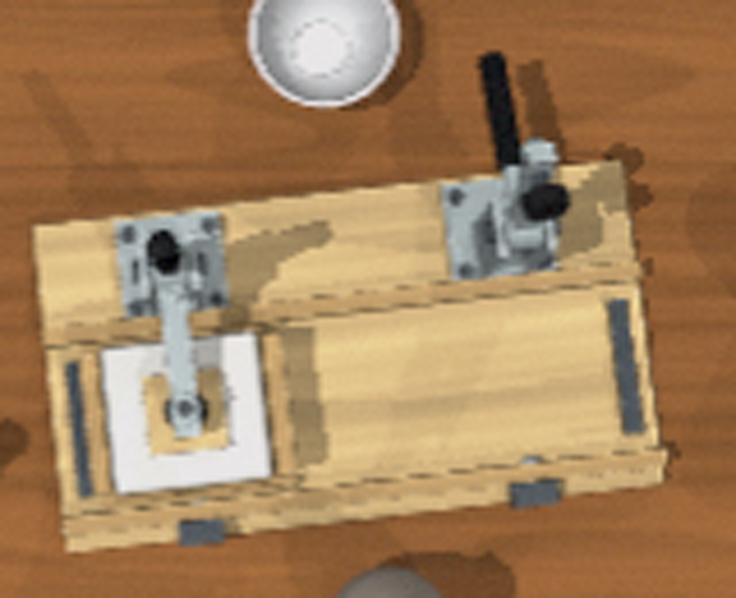

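View pics/c2.png

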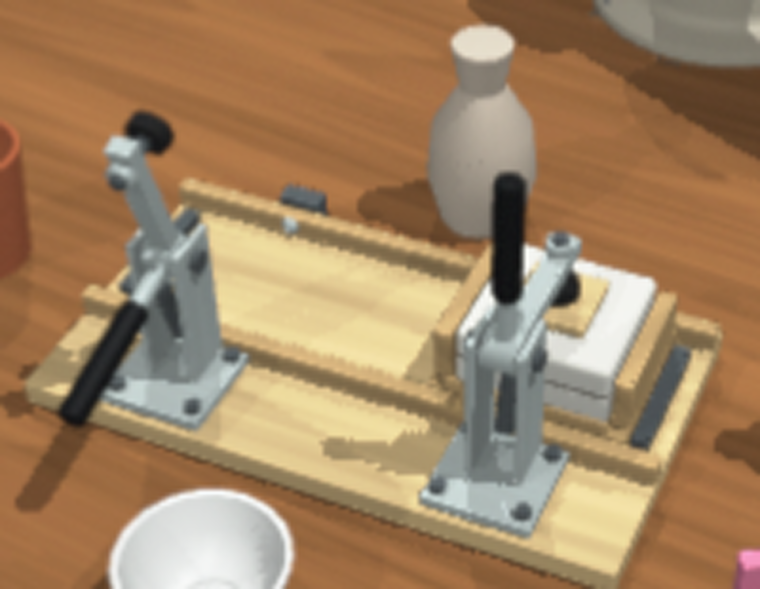

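```bash
cat > h.py <<'E'
import numpy as np, cv2
from rig import ctrl
def ray(n,uv,c=None):
    c=c or ctrl.camera_info(n); R=np.array(c["R"]);t=np.array(c["t"])
    p=cv2.undistortPoints(np.array([[uv]],float),np.array(c["K"]),np.array(c["dist"]))[0,0]
    return -R.T@t, R.T@np.array([p[0],p[1],1])
def onz(n,uv,z,c=None):
    o,d=ray(n,uv,c); return o+d*(z-o[2])/d[2]
def proj(n,X,c=None):
    c=c or ctrl.camera_info(n)
    return cv2.projectPoints(np.array([X],float),cv2.Rodrigues(np.array(c["R"]))[0],np.array(c["t"]),np.array(c["K"]),np.array(c["dist"]))[0][0,0]
def full(u,v,o=(225,140),s=4.6): return (o[0]+(u+.5)/s-.5,o[1]+(v+.5)/s-.5)
E
python3 - <<'E'
from h import *
im=cv2.imread("pics/top0.png").astype(int)
b,g,r=im[...,0],im[...,1],im[...,2]
m=((r-b<10)&(r<115)).astype(np.uint8)
for box in((237,216,247,250),(355,203,368,237)):
    x0,y0,x1,y1=box; ys,xs=np.nonzero(m[y0:y1,x0:x1]); uv=(x0+xs.mean(),y0+ys.mean())
    print(len(xs),(xs.min()+x0,xs.max()+x0,ys.min()+y0,ys.max()+y0),np.round(onz("top",uv,28),1))
for u,v in((33,228),(622,163),(664,485),(68,550)): print("board",np.round(onz("top",full(u,v),18 if v<500 and v!=485 else 34),1))
for n,z,P in(("hnd closed",238,full(163,250)),("pad ply",86,full(187,412)),("vase neck",150,(313,274)),("bowl",50,full(325,42)),("spray",180,(203,243)),("mug",95,(407,203))): print(n,np.round(onz("top",P,z),1))
o,d=[],[]
for n,P in(("top",full(490,62)),("scene",full(78,408,(145,165),3.8))):
    a,b_=ray(n,P);o.append(a);d.append(b_)
A=np.c_[d[0],-d[1]];s=np.linalg.lstsq(A,o[1]-o[0],rcond=None)[0]
print("open handle tip",o[0]+d[0]*s[0],o[1]+d[1]*s[1])
E
```

```text
61 (np.int64(240), np.int64(244), np.int64(219), np.int64(247)) [498.1 163.3  28. ]
97 (np.int64(358), np.int64(363), np.int64(205), np.int64(233)) [ 538.3 -198.9   28. ]
board [634.3 194.7  18. ]
board [ 676.6 -202.2   18. ]
board [ 459.4 -221.5   34. ]
board [419.8 169.6  34. ]
hnd closed [589. 100. 238.]
pad ply [506.8  90.4  86. ]
vase neck [380.5 -40.4 150. ]
bowl [752.6  -0.8  50. ]
spray [465.9 254.7 180. ]
mug [ 579.8 -323.    95. ]
open handle tip [ 730.28134849 -104.79540867   85.90470327] [ 728.68222769 -102.42568156   85.20144486]
```

Top view crop: the white mould with its ply pad (187,412) lies on the wooden sled under the left clamp, whose handle is upright at (163,250). The right clamp is open with its handle at (490,62). The scene crop agrees, so the choice holds. Jig origin is about (518,-18) with yaw 6.1°. I rotate the tool to line up with the jig, shut the fingers and approach.

>>> arm_command(
  increments=[
    {"dr": [0,0,-0.16],"offset": [0,0,-0.1],"hand": -1},
    {"dr": [0,0,-0.16],"offset": [0,0,-0.1],"hand": -1},
    {"dr": [0,0,-0.155],"offset": [0,0,-0.05],"hand": -1},
    {"dr": [0,0,0],"offset": [-0.19,-0.235,0],"hand": -1},
    {"dr": [0,0,0],"offset": [-0.19,-0.235,0],"hand": -1},
    {"dr": [0,0,0],"offset": [-0.19,-0.235,0],"hand": -1},
    {"dr": [0,0,0],"offset": [-0.19,-0.235,0],"hand": -1},
    {"dr": [0,0,0],"offset": [-0.19,-0.235,0],"hand": -1},
  ],
)

```text
time_s: 0.9
eef_pos: [267.0, 377.4, 261.1]
ee_rot: [-0.0, -0.054, 0.999, -0.0]
force: [0.8, 0.5, -0.9]
grip_width: 0.0
grip_force: 0.0
```

```bash
cat >> h.py <<'E'
from scipy.spatial.transform import Rotation as Ro
O=np.array([518.2,-17.8,0]); J=Ro.from_euler("z",6.1,degrees=True)
def where(tgt=None,tilt=0):
    s=ctrl.sense(); p=np.array(s["eef_pos"]); q=np.array(s["ee_rot"]); R=Ro.from_quat(q[[1,2,3,0]])
    print("t",round(s["time_s"],2),"jig",np.round(J.inv().apply(p-O),1),"F jig",np.round(J.inv().apply(s["force"]),1),"grip",s["grip_width"])
    W=J*Ro.from_matrix(np.diag([-1.,1,-1]))*Ro.from_rotvec([tilt,0,0],degrees=True)
    print(" dr needed",np.round((R.inv()*W).as_rotvec()/(np.pi/4),3))
    if tgt is not None: print(" offset needed",np.round(R.inv().apply(J.apply(tgt)+O-p)/120,3))
E
python3 -c "
from h import *
where([43,110,260])"
```

```text
t 0.9 jig [-207.7  419.6  261.1] F jig [ 0.8  0.4 -0.9] grip 7.73993447883243e-05
 dr needed [-0.    -0.001  0.001]
 offset needed [-2.087 -2.582  0.009]
```

>>> arm_command(
  increments=[
    {"dr": [0,0,0],"offset": [-0.26,-0.323,0],"hand": -1},
    {"dr": [0,0,0],"offset": [-0.26,-0.323,0],"hand": -1},
    {"dr": [0,0,0],"offset": [-0.26,-0.323,0],"hand": -1},
    {"dr": [0,0,0],"offset": [-0.26,-0.323,0],"hand": -1},
    {"dr": [0,0,0],"offset": [-0.26,-0.323,0],"hand": -1},
    {"dr": [0,0,0],"offset": [-0.26,-0.323,0],"hand": -1},
    {"dr": [0,0,0],"offset": [-0.26,-0.323,0],"hand": -1},
    {"dr": [0,0,0],"offset": [-0.26,-0.323,0],"hand": -1},
  ],
)

```text
time_s: 1.7
eef_pos: [548.8, 95.2, 261.0]
ee_rot: [-0.0, -0.053, 0.999, 0.0]
force: [-0.3, 0.5, 0.7]
grip_width: -0.001
grip_force: 0.0
```

>>> arm_command(
  increments=[
    {"dr": [0,0,0],"offset": [0,0,0.14],"hand": -1},
    {"dr": [0,0,0],"offset": [0,0,0.14],"hand": -1},
    {"dr": [0,0,0],"offset": [0,0,0.14],"hand": -1},
    {"dr": [0,0,0],"offset": [0,0,0],"hand": -1},
  ],
)

```text
time_s: 2.1
eef_pos: [546.7, 96.9, 208.6]
ee_rot: [-0.002, -0.053, 0.999, 0.0]
force: [-0.6, -0.0, -0.5]
grip_width: 0.002
grip_force: 0.0
```

```bash
python3 -c "
from h import *
where([66,110,211])
im=ctrl.capture('scene'); cv2.imwrite('pics/s1.png',cv2.resize(im[100:310,140:420,::-1],None,fx=2.6,fy=2.6))"
```

```text
t 2.1 jig [ 40.5 111.  208.6] F jig [-0.6  0.1 -0.5] grip 0.0017128467205753334
 dr needed [ 0.001 -0.006  0.001]
 offset needed [-0.212 -0.009 -0.021]
```

View pics/s1.png

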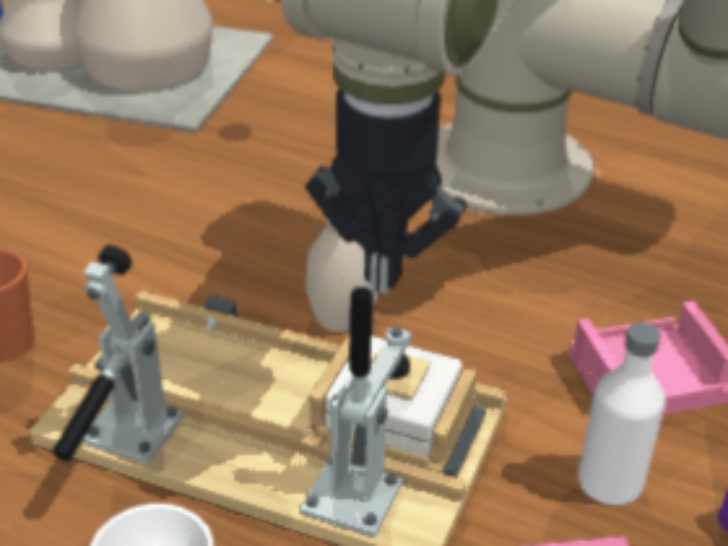

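The fingers are shut, just rail-side of the closed clamp's upright handle (crop 360,330), and aligned with it. Next I push the handle back.

>>> arm_command(
  increments=[
    {"dr": [0,0,0],"offset": [-0.11,-0.008,0],"hand": -1},
    {"dr": [0,0,0],"offset": [-0.11,0,0],"hand": -1},
    {"dr": [0,0,0],"offset": [-0.07,0,0],"hand": -1},
    {"dr": [0,0,0],"offset": [-0.07,0,0],"hand": -1},
    {"dr": [0,0,0],"offset": [-0.07,0,0.01],"hand": -1},
  ],
)

```text
time_s: 2.65
eef_pos: [599.2, 101.7, 211.2]
ee_rot: [0.0, -0.054, 0.999, -0.0]
force: [-5.6, 0.1, 5.7]
grip_width: 0.002
grip_force: 3.1
```

>>> arm_command(
  increments=[
    {"dr": [0,0,0],"offset": [-0.08,0,0.02],"hand": -1},
    {"dr": [0,0,0],"offset": [-0.08,0,0.03],"hand": -1},
    {"dr": [0,0,0],"offset": [-0.08,0,0.04],"hand": -1},
    {"dr": [0,0,0],"offset": [-0.08,0,0.05],"hand": -1},
  ],
)

```text
time_s: 3.05
eef_pos: [638.1, 105.9, 194.6]
ee_rot: [0.001, -0.054, 0.999, -0.0]
force: [-0.7, 1.0, 4.6]
grip_width: 0.003
grip_force: 1.8
```

```bash
python3 -c "
from h import *
where([146,110,182])"
```

```text
t 3.05 jig [132.4 110.3 194.6] F jig [-0.6  1.1  4.6] grip 0.002711464333069091
 dr needed [-0.     0.003  0.001]
 offset needed [-0.113 -0.002  0.106]
```

Low forces, and the handle is following. I continue past dead centre.

>>> arm_command(
  increments=[
    {"dr": [0,0,0],"offset": [-0.06,0,0.05],"hand": -1},
    {"dr": [0,0,0],"offset": [-0.06,0,0.06],"hand": -1},
    {"dr": [0,0,0],"offset": [-0.06,0,0.08],"hand": -1},
    {"dr": [0,0,0],"offset": [-0.06,0,0.1],"hand": -1},
    {"dr": [0,0,0],"offset": [-0.05,0,0.12],"hand": -1},
    {"dr": [0,0,0],"offset": [-0.04,0,0.12],"hand": -1},
    {"dr": [0,0,0],"offset": [0,0,0.04],"hand": -1},
    {"dr": [0,0,0],"offset": [0,0,0],"hand": -1},
  ],
)

```text
time_s: 3.85
eef_pos: [676.2, 109.9, 123.1]
ee_rot: [-0.001, -0.054, 0.999, 0.0]
force: [0.7, 0.3, 0.8]
grip_width: -0.002
grip_force: 0.0
```

```bash
python3 -c "
from h import *
where([146,110,182])
im=ctrl.capture('scene'); cv2.imwrite('pics/s2.png',cv2.resize(im[100:330,140:420,::-1],None,fx=2.4,fy=2.4))"
```

```text
t 3.85 jig [170.7 110.2 123.1] F jig [0.7 0.2 0.8] grip -0.00206597159952196
 dr needed [ 0.    -0.003  0.001]
 offset needed [ 0.207 -0.002 -0.49 ]
```

View pics/s2.png

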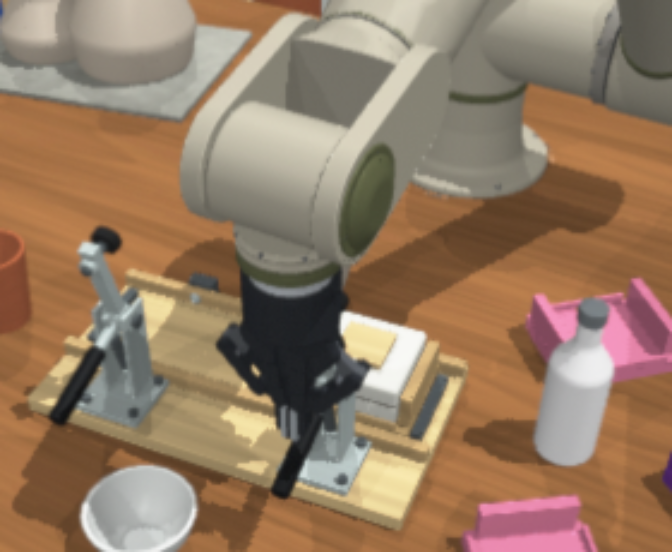

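The first clamp is now fully open (crop: handle tip at 285,485, hanging back like the other clamp's). I retreat upward and check the wrist joint before turning.

>>> arm_command(
  increments=[
    {"dr": [0,0,0],"offset": [-0.05,0,-0.2],"hand": -1},
    {"dr": [0,0,0],"offset": [-0.05,0,-0.35],"hand": -1},
    {"dr": [0,0,0],"offset": [0,0,-0.35],"hand": -1},
    {"dr": [0,0,0],"offset": [0,0,-0.35],"hand": -1},
    {"dr": [0,0,0],"offset": [0,0,-0.3],"hand": -1},
    {"dr": [0,0,0],"offset": [0.2,0.1,0],"hand": -1},
    {"dr": [0,0,0],"offset": [0.3,0.2,0],"hand": -1},
    {"dr": [0,0,0],"offset": [0.3,0.2,0],"hand": -1},
  ],
)

```text
time_s: 4.7
eef_pos: [585.3, 160.8, 311.1]
ee_rot: [0.001, -0.053, 0.999, 0.0]
force: [1.8, 1.0, 0.1]
grip_width: -0.002
grip_force: 0.0
```

```bash
python3 -c "
from h import *
where([-10,200,300]);print(np.round(ctrl.sense()['joints'],2))"
```

```text
t 4.7 jig [ 85.7 170.5 311.1] F jig [1.9 0.8 0.1] grip -0.0016077205114034478
 dr needed [ 0.     0.002 -0.   ]
 offset needed [0.798 0.246 0.092]
[ 0.08  0.47  1.08  0.    1.6  -1.6 ]
```

>>> arm_command(
  increments=[
    {"dr": [0,0,0.182],"offset": [0.4,0.1,0],"hand": -1},
    {"dr": [0,0,0.182],"offset": [0.37,0.08,0],"hand": -1},
    {"dr": [0,0,0.182],"offset": [0,0,0],"hand": -1},
    {"dr": [0,0,0.182],"offset": [0,0,0],"hand": -1},
    {"dr": [0,0,0.182],"offset": [0,0,0],"hand": -1},
    {"dr": [0,0,0.182],"offset": [0,0,0],"hand": -1},
    {"dr": [0,0,0.182],"offset": [0,0,0],"hand": -1},
    {"dr": [0,0,0.182],"offset": [0,0,0],"hand": -1},
  ],
)

```text
time_s: 5.5
eef_pos: [493.5, 178.5, 311.5]
ee_rot: [0.001, 0.498, 0.867, 0.001]
force: [0.3, 0.5, 0.4]
grip_width: 0.003
grip_force: 0.0
```

>>> arm_command(
  increments=[
    {"dr": [0,0,0.182],"offset": [0,0,0],"hand": -1},
    {"dr": [0,0,0.182],"offset": [0,0,0],"hand": -1},
    {"dr": [0,0,0.18],"offset": [0,0,0],"hand": -1},
    {"dr": [0,0.167,0],"offset": [0,0,0],"hand": -1},
    {"dr": [0,0.167,0],"offset": [0,0,0],"hand": -1},
    {"dr": [0,0,0],"offset": [0,0,0],"hand": -1},
  ],
)

```text
time_s: 6.1
eef_pos: [493.9, 176.9, 310.9]
ee_rot: [-0.098, 0.664, 0.736, 0.088]
force: [0.3, -0.3, 0.1]
grip_width: -0.002
grip_force: 0.0
```

```bash
cat >> h.py <<'E'
def where2(tgt,tilt=15):
    s=ctrl.sense(); p=np.array(s["eef_pos"]); q=np.array(s["ee_rot"]); R=Ro.from_quat(q[[1,2,3,0]])
    W=J*Ro.from_matrix(np.array([[0.,1,0],[1,0,0],[0,0,-1]]))*Ro.from_rotvec([0,tilt,0],degrees=True)
    print("t",round(s["time_s"],2),"jig",np.round(J.inv().apply(p-O),1),"F",np.round(J.inv().apply(s["force"]),1)," dr",np.round((R.inv()*W).as_rotvec()/(np.pi/4),3)," offset",np.round(R.inv().apply(J.apply(tgt)+O-p)/120,3))
E
python3 -c "
from h import *
where2([-5,200,150]);where2([-5,200,50])"
```

```text
t 6.1 jig [ -3.5 196.2 310.9] F [ 0.2 -0.4  0.1]  dr [ 0.002 -0.003 -0.003]  offset [-0.319 -0.014  1.302]
t 6.1 jig [ -3.5 196.2 310.9] F [ 0.2 -0.4  0.1]  dr [ 0.002 -0.003 -0.003]  offset [-0.537 -0.014  2.107]
```

>>> arm_command(
  increments=[
    {"dr": [0,0,0],"offset": [-0.077,-0.003,0.301],"hand": -1},
    {"dr": [0,0,0],"offset": [-0.077,-0.003,0.301],"hand": -1},
    {"dr": [0,0,0],"offset": [-0.077,-0.003,0.301],"hand": -1},
    {"dr": [0,0,0],"offset": [-0.077,-0.003,0.301],"hand": -1},
    {"dr": [0,0,0],"offset": [-0.077,-0.003,0.301],"hand": -1},
    {"dr": [0,0,0],"offset": [-0.077,0,0.301],"hand": -1},
    {"dr": [0,0,0],"offset": [-0.077,0,0.301],"hand": -1},
    {"dr": [0,0,0],"offset": [0,0,0],"hand": -1},
  ],
)

```text
time_s: 6.9
eef_pos: [489.3, 181.8, 46.5]
ee_rot: [-0.099, 0.662, 0.738, 0.084]
force: [-0.6, 0.1, 0.8]
grip_width: 0.0
grip_force: 0.0
```

```bash
python3 -c "
from h import *
where2([-5,190,50]);where2([-5,-30,50])
im=ctrl.capture('scene'); cv2.imwrite('pics/s3.png',cv2.resize(im[100:330,180:460,::-1],None,fx=2.4,fy=2.4))"
```

```text
t 6.9 jig [ -7.6 201.5  46.5] F [-0.6  0.2  0.8]  dr [-0.009  0.001  0.001]  offset [-0.085  0.021 -0.053]
t 6.9 jig [ -7.6 201.5  46.5] F [-0.6  0.2  0.8]  dr [-0.009  0.001  0.001]  offset [-1.857  0.016 -0.526]
```

View pics/s3.png

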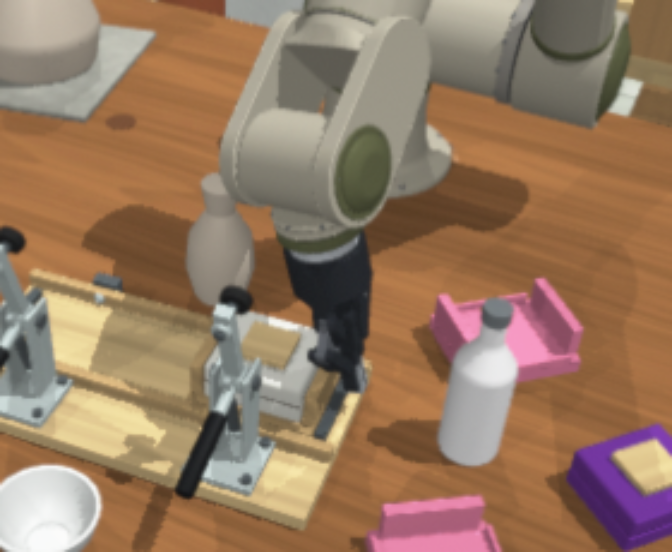

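The tool is behind the +y end board, clear of the spray bottle (crop 475,385). I raise it 8 mm and creep to contact.

>>> arm_command(
  increments=[
    {"dr": [0,0,0],"offset": [0.0165,0.02,-0.0645],"hand": -1},
    {"dr": [0,0,0],"offset": [-0.0805,0,-0.0215],"hand": -1},
    {"dr": [0,0,0],"offset": [-0.04,0,-0.011],"hand": -1},
    {"dr": [0,0,0],"offset": [-0.032,0,-0.009],"hand": -1},
  ],
)

```text
time_s: 7.35
eef_pos: [498.0, 163.8, 60.4]
ee_rot: [-0.096, 0.663, 0.737, 0.091]
force: [2.5, 13.3, 7.4]
grip_width: 0.003
grip_force: 7.1
```

>>> arm_command(
  increments=[
    {"dr": [0,0,0],"offset": [-0.04,0,-0.011],"hand": -1},
    {"dr": [0,0,0],"offset": [-0.04,0,-0.011],"hand": -1},
  ],
)

```text
time_s: 7.55
eef_pos: [498.8, 153.6, 60.4]
ee_rot: [-0.096, 0.662, 0.737, 0.09]
force: [2.7, 11.9, 7.5]
grip_width: -0.001
grip_force: 6.4
```

```bash
python3 -c "
from h import *
where2([-5,-30,55])"
```

```text
t 7.55 jig [ -1.  172.5  60.4] F [ 3.9 11.6  7.5]  dr [ 0.007 -0.003  0.002]  offset [-1.641 -0.033 -0.398]
```

>>> arm_command(
  increments=[
    {"dr": [0,0,0],"offset": [-0.081,-0.002,-0.0197],"hand": -1},
    {"dr": [0,0,0],"offset": [-0.081,-0.002,-0.0197],"hand": -1},
    {"dr": [0,0,0],"offset": [-0.081,-0.002,-0.0197],"hand": -1},
    {"dr": [0,0,0],"offset": [-0.081,-0.002,-0.0197],"hand": -1},
    {"dr": [0,0,0],"offset": [-0.081,-0.002,-0.0197],"hand": -1},
    {"dr": [0,0,0],"offset": [-0.081,-0.002,-0.0197],"hand": -1},
    {"dr": [0,0,0],"offset": [-0.081,-0.002,-0.0197],"hand": -1},
    {"dr": [0,0,0],"offset": [-0.081,-0.002,-0.0197],"hand": -1},
  ],
)

```text
time_s: 8.35
eef_pos: [505.6, 74.7, 59.9]
ee_rot: [-0.097, 0.662, 0.737, 0.091]
force: [-0.4, 19.7, 25.0]
grip_width: -0.003
grip_force: 12.5
```

```bash
python3 -c "
from h import *
where2([-5,-30,55])"
```

```text
t 8.35 jig [-2.7 93.3 59.9] F [ 1.7 19.6 25. ]  dr [ 0.008 -0.006  0.002]  offset [-1.002 -0.019 -0.232]
```

Vertical force is growing, so I stop descending, raise slightly and look.

>>> arm_command(
  increments=[
    {"dr": [0,0,0],"offset": [0.0125,0,-0.048],"hand": -1},
    {"dr": [0,0,0],"offset": [0,0,0],"hand": -1},
  ],
)

```text
time_s: 8.55
eef_pos: [504.6, 72.2, 63.4]
ee_rot: [-0.096, 0.663, 0.738, 0.088]
force: [-0.0, 0.0, 0.0]
grip_width: 0.001
grip_force: 0.0
```

```bash
python3 -c "
from h import *
where2([-5,-30,63])
im=ctrl.capture('scene'); cv2.imwrite('pics/s4.png',cv2.resize(im[200:300,190:340,::-1],None,fx=5,fy=5,interpolation=cv2.INTER_CUBIC))"
```

```text
t 8.55 jig [-3.9 91.  63.4] F [-0.   0.1  0. ]  dr [0.004 0.001 0.002]  offset [-0.975 -0.009 -0.257]
```

View pics/s4.png

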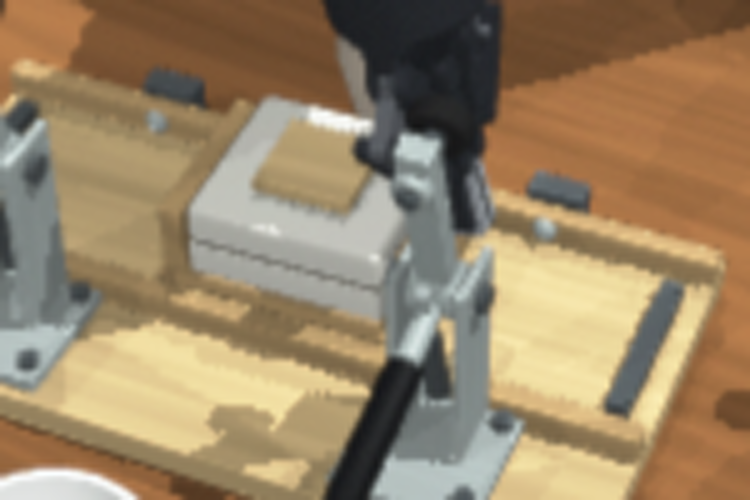

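The sled has moved about 90 mm and is still in the rail, with the mould seated. The tilted knuckles were close to the mould top, and the spray bottle is now far away. I back off, straighten the tool and lower it for a square push.

>>> arm_command(
  increments=[
    {"dr": [0,0,0],"offset": [0.08,0,0.022],"hand": -1},
    {"dr": [0,-0.167,0],"offset": [0,0,0],"hand": -1},
    {"dr": [0,-0.167,0],"offset": [0,0,0],"hand": -1},
    {"dr": [0,0,0],"offset": [0,0,0.07],"hand": -1},
    {"dr": [0,0,0],"offset": [0,0,0.07],"hand": -1},
    {"dr": [0,0,0],"offset": [0,0,0],"hand": -1},
  ],
)

```text
time_s: 9.2
eef_pos: [501.7, 82.7, 43.2]
ee_rot: [-0.002, 0.668, 0.744, -0.0]
force: [0.1, 0.4, 0.3]
grip_width: -0.004
grip_force: 0.0
```

```bash
python3 -c "
from h import *
where2([-5,-32,46],0)"
```

```text
t 9.2 jig [ -5.7 101.7  43.2] F [0.1 0.4 0.3]  dr [-0.004 -0.003  0.   ]  offset [-1.114  0.006 -0.026]
```

>>> arm_command(
  increments=[
    {"dr": [0,0,0],"offset": [-0.084,0,-0.004],"hand": -1},
    {"dr": [0,0,0],"offset": [-0.084,0,-0.004],"hand": -1},
    {"dr": [0,0,0],"offset": [-0.084,0,-0.004],"hand": -1},
    {"dr": [0,0,0],"offset": [-0.084,0,-0.004],"hand": -1},
    {"dr": [0,0,0],"offset": [-0.084,0,0],"hand": -1},
    {"dr": [0,0,0],"offset": [-0.084,0,0],"hand": -1},
    {"dr": [0,0,0],"offset": [-0.084,0,0],"hand": -1},
    {"dr": [0,0,0],"offset": [-0.084,0,0],"hand": -1},
  ],
)

```text
time_s: 10.0
eef_pos: [511.3, 2.6, 46.8]
ee_rot: [-0.0, 0.668, 0.744, 0.0]
force: [-0.3, 7.0, -0.9]
grip_width: 0.0
grip_force: 3.5
```

>>> arm_command(
  increments=[
    {"dr": [0,0,0],"offset": [-0.084,0,0],"hand": -1},
    {"dr": [0,0,0],"offset": [-0.084,0,0],"hand": -1},
    {"dr": [0,0,0],"offset": [-0.05,0,0],"hand": -1},
    {"dr": [0,0,0],"offset": [-0.04,0,0],"hand": -1},
  ],
)

```text
time_s: 10.4
eef_pos: [514.8, -28.2, 46.8]
ee_rot: [-0.0, 0.668, 0.744, 0.001]
force: [1.2, 7.4, -1.1]
grip_width: 0.002
grip_force: 3.9
```

```bash
python3 -c "
from h import *
where2([-5,-33,46],0)"
```

```text
t 10.4 jig [ -4.5 -10.   46.8] F [ 2.   7.2 -1.1]  dr [ 0.001 -0.001  0.   ]  offset [-0.192 -0.004  0.007]
```

>>> arm_command(
  increments=[
    {"dr": [0,0,0],"offset": [-0.042,0,0],"hand": -1},
    {"dr": [0,0,0],"offset": [-0.042,0,0],"hand": -1},
    {"dr": [0,0,0],"offset": [-0.034,0,0],"hand": -1},
    {"dr": [0,0,0],"offset": [-0.025,0,0],"hand": -1},
  ],
)

```text
time_s: 10.8
eef_pos: [516.6, -45.3, 46.8]
ee_rot: [-0.0, 0.668, 0.744, 0.0]
force: [1.7, 5.6, -1.1]
grip_width: 0.003
grip_force: 3.0
```

>>> arm_command(
  increments=[
    {"dr": [0,0,0],"offset": [-0.017,0,0],"hand": -1},
    {"dr": [0,0,0],"offset": [-0.017,0,0],"hand": -1},
  ],
)

```text
time_s: 11.0
eef_pos: [516.8, -49.4, 46.8]
ee_rot: [-0.0, 0.668, 0.744, 0.0]
force: [-1.0, 5.0, -1.1]
grip_width: 0.002
grip_force: 2.1
```

>>> arm_command(
  increments=[
    {"dr": [0,0,0],"offset": [-0.013,0,0],"hand": -1},
    {"dr": [0,0,0],"offset": [-0.01,0,0],"hand": -1},
  ],
)

```text
time_s: 11.2
eef_pos: [517.5, -51.5, 46.8]
ee_rot: [-0.0, 0.668, 0.744, 0.001]
force: [3.9, 13.5, 0.5]
grip_width: 0.004
grip_force: 6.8
```

```bash
python3 -c "
from h import *
where2([-5,-33,46],0)"
```

```text
t 11.2 jig [ -4.3 -33.5  46.8] F [ 5.3 13.   0.5]  dr [ 0.001 -0.002  0.   ]  offset [ 0.004 -0.006  0.007]
```

>>> arm_command(
  increments=[
    {"dr": [0,0,0],"offset": [-0.01,0,0],"hand": -1},
    {"dr": [0,0,0],"offset": [0,0,0],"hand": -1},
  ],
)

```text
time_s: 11.4
eef_pos: [517.7, -51.6, 46.9]
ee_rot: [-0.001, 0.668, 0.744, 0.001]
force: [3.7, 15.5, 0.7]
grip_width: 0.001
grip_force: 7.6
```

>>> arm_command(
  increments=[
    {"dr": [0,0,0],"offset": [-0.01,0,0],"hand": -1},
    {"dr": [0,0,0],"offset": [0,0,0],"hand": -1},
  ],
)

```text
time_s: 11.6
eef_pos: [517.8, -51.8, 47.0]
ee_rot: [-0.001, 0.668, 0.744, 0.002]
force: [4.0, 22.6, 1.8]
grip_width: -0.001
grip_force: 11.0
```

>>> arm_command(
  increments=[
    {"dr": [0,0,0],"offset": [-0.02,0,0],"hand": -1},
    {"dr": [0,0,0],"offset": [-0.01,0,0],"hand": -1},
    {"dr": [0,0,0],"offset": [0,0,0],"hand": -1},
  ],
)

```text
time_s: 11.9
eef_pos: [518.0, -51.9, 47.2]
ee_rot: [-0.003, 0.668, 0.744, 0.004]
force: [5.3, 43.6, 8.8]
grip_width: 0.002
grip_force: 21.7
```

```bash
python3 -c "
from h import *
where2([-5,-33,46],0)
im=ctrl.capture('top'); cv2.imwrite('pics/t1.png',cv2.resize(im[140:270,225:385,::-1],None,fx=4.6,fy=4.6,interpolation=cv2.INTER_CUBIC))"
```

```text
t 11.9 jig [ -3.8 -33.9  47.2] F [ 9.9 42.8  8.8]  dr [ 0.002 -0.013  0.   ]  offset [ 0.008 -0.01   0.01 ]
```

View pics/t1.png

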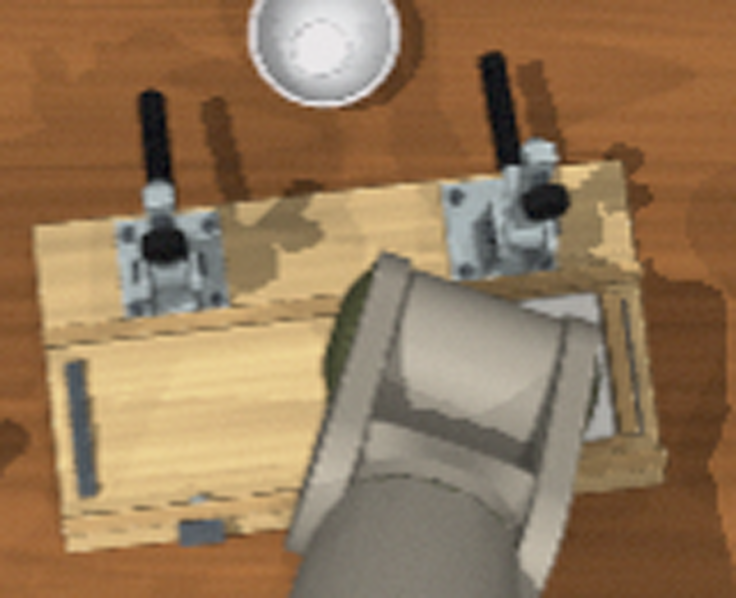

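The sled is against the right stop, with its end board at crop x≈625 beside the stop. The left clamp is still open. I back off and rise.

>>> arm_command(
  increments=[
    {"dr": [0,0,0],"offset": [0.06,0,0],"hand": -1},
    {"dr": [0,0,0],"offset": [0.09,0,0],"hand": -1},
    {"dr": [0,0,0],"offset": [0.05,0,-0.2],"hand": -1},
    {"dr": [0,0,0],"offset": [0,0,-0.38],"hand": -1},
    {"dr": [0,0,0],"offset": [0,0,-0.38],"hand": -1},
    {"dr": [0,0,0],"offset": [0,0,-0.38],"hand": -1},
    {"dr": [0,0,0],"offset": [0,0,-0.38],"hand": -1},
    {"dr": [0,0,0],"offset": [0,0,-0.38],"hand": -1},
  ],
)

```text
time_s: 12.75
eef_pos: [514.9, -34.5, 301.0]
ee_rot: [0.001, 0.668, 0.744, -0.0]
force: [0.1, 0.4, -0.1]
grip_width: -0.003
grip_force: 0.0
```

>>> arm_command(
  increments=[
    {"dr": [0,0,-0.182],"offset": [0,0,-0.1],"hand": -1},
    {"dr": [0,0,-0.182],"offset": [0,0,0],"hand": -1},
    {"dr": [0,0,-0.182],"offset": [0,0,0],"hand": -1},
    {"dr": [0,0,-0.182],"offset": [0,0,0],"hand": -1},
    {"dr": [0,0,-0.182],"offset": [0,0,0],"hand": -1},
    {"dr": [0,0,-0.182],"offset": [0,0,0],"hand": -1},
    {"dr": [0,0,-0.182],"offset": [0,0,0],"hand": -1},
    {"dr": [0,0,-0.182],"offset": [0,0,0],"hand": -1},
  ],
)

```text
time_s: 13.55
eef_pos: [515.2, -34.6, 310.9]
ee_rot: [0.0, 0.157, 0.988, -0.001]
force: [1.5, 0.5, -0.3]
grip_width: -0.007
grip_force: 0.0
```

>>> arm_command(
  increments=[
    {"dr": [0,0,-0.182],"offset": [0,0,0],"hand": -1},
    {"dr": [0,0,-0.182],"offset": [0,0,0],"hand": -1},
    {"dr": [0,0,-0.18],"offset": [0,0,0],"hand": -1},
    {"dr": [0,0,0],"offset": [0,0,0],"hand": -1},
  ],
)

```text
time_s: 13.95
eef_pos: [515.3, -34.4, 310.9]
ee_rot: [0.0, -0.054, 0.999, -0.0]
force: [0.1, -0.2, -0.3]
grip_width: -0.0
grip_force: 0.0
```

```bash
python3 -c "
from h import *
where([148,-110,300])
im=ctrl.capture('top'); cv2.imwrite('pics/t2.png',im[:,:,::-1])
im=im[:,:,::-1].astype(int);b,g,r=im[...,0],im[...,1],im[...,2]
m=((r-b<10)&(r<115))
# mould white pixels
w=((r>150)&(r-b<35)).astype(np.uint8)[190:250,300:375]
ys,xs=np.nonzero(w);print('white px',len(xs),xs.min()+300 if len(xs) else 0,xs.max()+300 if len(xs) else 0)
for x,y in ((110,0),):pass
for P in ([0,-60,78],[0,-160,78],[0,-175,70],[0,-163,70],[0,-45,70]): print(P,np.round(proj('top',J.apply(P)+O),1))
"
```

```text
t 13.95 jig [ -4.7 -16.2 310.9] F jig [ 0.1 -0.2 -0.3] grip -0.00011282554315065538
 dr needed [-0.001  0.     0.002]
 offset needed [-1.271 -0.783  0.092]
white px 2378 300 371
[0, -60, 78] [322.8 222.9]
[0, -160, 78] [356.6 219. ]
[0, -175, 70] [361.1 218.7]
[0, -163, 70] [357.  219.1]
[0, -45, 70] [317.4 223.6]
```

>>> arm_command(
  increments=[
    {"dr": [0,0,0],"offset": [-0.254,-0.157,0],"hand": -1},
    {"dr": [0,0,0],"offset": [-0.254,-0.157,0],"hand": -1},
    {"dr": [0,0,0],"offset": [-0.254,-0.157,0],"hand": -1},
    {"dr": [0,0,0],"offset": [-0.254,-0.157,0],"hand": -1},
    {"dr": [0,0,0],"offset": [-0.254,-0.157,0],"hand": -1},
    {"dr": [0,0,0],"offset": [0,0,0.3],"hand": -1},
    {"dr": [0,0,0],"offset": [0,0,0.3],"hand": -1},
    {"dr": [0,0,0],"offset": [0,0,0.3],"hand": -1},
  ],
)

```text
time_s: 14.8
eef_pos: [676.9, -111.7, 201.0]
ee_rot: [-0.0, -0.051, 0.999, -0.0]
force: [0.9, -0.7, 0.0]
grip_width: -0.001
grip_force: 0.0
```

>>> arm_command(
  increments=[
    {"dr": [0,0,0],"offset": [0,0,0],"hand": -1},
  ],
)

```text
time_s: 14.9
eef_pos: [675.0, -111.0, 197.4]
ee_rot: [-0.005, -0.052, 0.999, 0.002]
force: [-0.2, 0.6, -0.0]
grip_width: 0.003
grip_force: 0.0
```

```bash
python3 -c "
from h import *
where([129,-110,201])"
```

```text
t 14.9 jig [ 146.1 -109.4  197.4] F jig [-0.2  0.6 -0. ] grip 0.0026909973778513102
 dr needed [ 0.005 -0.011 -0.004]
 offset needed [ 0.142 -0.006 -0.029]
```

>>> arm_command(
  increments=[
    {"dr": [0,0,0],"offset": [0.09,0,-0.02],"hand": -1},
    {"dr": [0,0,0],"offset": [0.08,0,-0.02],"hand": -1},
    {"dr": [0,0,0],"offset": [0.08,0,-0.015],"hand": -1},
    {"dr": [0,0,0],"offset": [0.08,0,-0.01],"hand": -1},
    {"dr": [0,0,0],"offset": [0.08,0,-0.01],"hand": -1},
    {"dr": [0,0,0],"offset": [0.075,0,0],"hand": -1},
  ],
)

```text
time_s: 15.5
eef_pos: [620.0, -117.8, 214.2]
ee_rot: [0.003, -0.052, 0.999, -0.001]
force: [5.4, 0.1, -1.6]
grip_width: 0.002
grip_force: 2.3
```

>>> arm_command(
  increments=[
    {"dr": [0,0,0],"offset": [0.07,0,0.015],"hand": -1},
    {"dr": [0,0,0],"offset": [0.07,0,0.015],"hand": -1},
    {"dr": [0,0,0],"offset": [0.07,0,0.03],"hand": -1},
    {"dr": [0,0,0],"offset": [0.07,0,0.035],"hand": -1},
  ],
)

```text
time_s: 15.9
eef_pos: [586.7, -121.6, 203.8]
ee_rot: [0.003, -0.052, 0.999, -0.001]
force: [1.0, 0.8, 5.9]
grip_width: -0.001
grip_force: 2.8
```

```bash
python3 -c "
from h import *
where([47.7,-110,190])"
```

```text
t 15.9 jig [  57.  -110.5  203.8] F jig [1.1 0.7 5.9] grip -0.001102841619502825
 dr needed [-0.003  0.007 -0.002]
 offset needed [0.079 0.004 0.114]
```

>>> arm_command(
  increments=[
    {"dr": [0,0,0],"offset": [0.06,0,0.09],"hand": -1},
    {"dr": [0,0,0],"offset": [0.06,0,0.07],"hand": -1},
    {"dr": [0,0,0],"offset": [0.06,0,0.07],"hand": -1},
    {"dr": [0,0,0],"offset": [0.06,0,0.08],"hand": -1},
  ],
)

```text
time_s: 16.3
eef_pos: [557.9, -125.3, 167.1]
ee_rot: [0.003, -0.052, 0.999, -0.002]
force: [0.2, 0.5, -0.5]
grip_width: -0.002
grip_force: 0.0
```

>>> arm_command(
  increments=[
    {"dr": [0,0,0],"offset": [0.05,0,0.09],"hand": -1},
    {"dr": [0,0,0],"offset": [0.05,0,0.1],"hand": -1},
    {"dr": [0,0,0],"offset": [0.03,0,0.1],"hand": -1},
    {"dr": [0,0,0],"offset": [0.0,0,0],"hand": -1},
  ],
)

```text
time_s: 16.7
eef_pos: [543.1, -126.7, 131.9]
ee_rot: [0.003, -0.052, 0.999, -0.001]
force: [-1.2, 1.5, 7.0]
grip_width: -0.0
grip_force: 3.5
```

```bash
python3 -c "
from h import *
where([9,-110,123])"
```

```text
t 16.7 jig [  13.2 -110.9  131.9] F jig [-1.1  1.7  7. ] grip -3.4935820390489175e-05
 dr needed [-0.004  0.006 -0.003]
 offset needed [0.035 0.008 0.074]
```

>>> arm_command(
  increments=[
    {"dr": [0,0,0],"offset": [0,0,0.02],"hand": -1},
    {"dr": [0,0,0],"offset": [0,0,0.02],"hand": -1},
    {"dr": [0,0,0],"offset": [0,0,0],"hand": -1},
  ],
)

```text
time_s: 17.0
eef_pos: [543.9, -126.9, 130.6]
ee_rot: [0.004, -0.052, 0.999, -0.002]
force: [-9.3, 4.9, 34.8]
grip_width: 0.002
grip_force: 17.4
```

```bash
python3 -c "
from h import *
where([9,-110,123])"
```

```text
t 17.0 jig [  14.  -111.2  130.6] F jig [-8.7  5.9 34.8] grip 0.0024097408975805967
 dr needed [-0.006  0.01  -0.002]
 offset needed [0.042 0.01  0.063]
```

Firm at the bottom, so the clamp is down on the mould. I retract straight up and inspect.

>>> arm_command(
  increments=[
    {"dr": [0,0,0],"offset": [0.02,0,-0.15],"hand": -1},
    {"dr": [0,0,0],"offset": [0.1,0,-0.35],"hand": -1},
    {"dr": [0,0,0],"offset": [0.1,0,-0.38],"hand": -1},
    {"dr": [0,0,0],"offset": [0,0,-0.38],"hand": -1},
    {"dr": [0,0,0],"offset": [0,0.3,-0.2],"hand": -1},
    {"dr": [0,0,0],"offset": [0.2,0.3,0],"hand": -1},
    {"dr": [0,0,0],"offset": [0.3,0.25,0],"hand": -1},
    {"dr": [0,0,0],"offset": [0.3,0.25,0],"hand": -1},
  ],
)

```text
time_s: 17.8
eef_pos: [404.6, -7.0, 300.8]
ee_rot: [0.002, -0.052, 0.999, -0.001]
force: [0.9, 1.3, 0.4]
grip_width: -0.001
grip_force: 0.0
```

>>> arm_command(
  increments=[
    {"dr": [0,0,0],"offset": [0.2,0.25,0],"hand": -1},
    {"dr": [0,0,0],"offset": [0,0.25,0],"hand": -1},
    {"dr": [0,0,0],"offset": [0,0.25,0],"hand": -1},
    {"dr": [0,0,0],"offset": [0,0,0],"hand": -1},
  ],
)

```text
time_s: 18.2
eef_pos: [372.0, 81.2, 301.3]
ee_rot: [0.002, -0.054, 0.999, -0.0]
force: [0.4, -0.2, 0.8]
grip_width: 0.002
grip_force: 0.0
```

```bash
python3 -c "
from h import *
a=ctrl.capture('top')[140:270,225:385,::-1];b=ctrl.capture('scene')[165:320,130:345,::-1]
a=cv2.resize(a,(400,325),interpolation=cv2.INTER_CUBIC);b=cv2.resize(b,(400,325),interpolation=cv2.INTER_CUBIC)
cv2.imwrite('pics/f.png',np.hstack([a,b])); where()"
```

```text
t 18.3 jig [-134.6  111.9  300.4] F jig [-0.  -0.1 -0.1] grip 0.0007087666709602557
 dr needed [-0.001  0.004  0.001]
```

View pics/f.png

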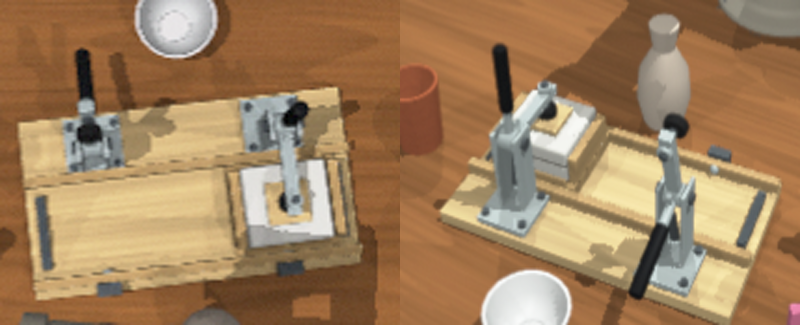

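```bash
python3 -c "
from h import *
for th in (0,.1,.2): print(th,[np.round(proj(n,J.apply([88+122*np.sin(th),-110,116+122*np.cos(th)])+O),1) for n in ('top','scene')])
print('seen',225+297*.4,140+110*.4,130+499*.0+ (499-400)*215/400,165+47*155/325)
for y in (-169,-51): print('endboard top mid',np.round(proj('top',J.apply([0,y,70])+O),1))
print('seen',225+336*.4,140+207*.4, 225+237*.4,140+205*.4)"
```

```text
0 [array([345. , 182.5]), array([182.3, 186.2])]
0.1 [array([344.3, 177.9]), array([179.3, 189.5])]
0.2 [array([343.6, 173.5]), array([176.3, 193.3])]
seen 343.8 184.0 183.2125 187.41538461538462
endboard top mid [359.1 218.9]
endboard top mid [319.5 223.4]
seen 359.4 222.8 319.8 222.0
```

Everything matches: clamp angle ≈ 0 and the end boards are at their home positions. Handing in.

```bash
python3 -c "
from rig import ctrl
print(ctrl.finish_job())"
```

```text
the job is handed in; nothing more can be done
None
```

The job is handed in at about 18 s. The first clamp is fully open, the sled with the mould is home at the other station, and that station's clamp is over centre and pressing on the mould; I saw no pot or bottle move. The hand-in gave no verdict, so this rests on my last pictures and force readings.

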